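# Start the weld turntable and hold its run button

### The arm

A 6-joint arm with a two-finger parallel gripper is mounted at the origin on a cart in front of the work surface, level with it; the furniture and walls round the work are solid. World frame = base frame: x ahead of the robot, y to its left, z up, the work surface at z = 0. Lengths are in m, angles in rad, forces in N, time in s.
With the tool pointing down it reaches from about 0.35 to 0.775 m from the base axis. Payload 7.3 kg.
Tool frame: the origin (TCP) lies at the very end of the fingers, on their centre line; the grasp point (between the pads) lies 19 mm behind it; z points along the fingers, y is the line along which they close (so a half turn about z gives the same grasp; the last joint's range is limited). The gripper opens to 92 mm and grips with 3 to 60 N. Pads are 19 mm wide; open, the fingers measure 130 mm over their backs; the gripper's body (75 mm by 190 mm) begins 47 mm behind the grasp point.
Start: joints at [1.184, 0.342, 1.524, -0, 1.275, -0.146], TCP at [0.125, 0.51, 0.227] pointing down, gripper open.
Joint ranges: [-2.53, 2.53], [-0.77, 2.02], [0.04, 2.7], [-1, 4.14], [0.28, 2.66], [-3.11, 3.11]. Speed limits (rad/s): [2.57, 2.57, 3.14, 3.14, 3.14, 3.14].

### API

Orientations are given as a unit quaternion [w, x, y, z].
In Python, from cell import robot gives the robot as it stands.
- The arm moves only by the shell command python3 -m pendant 'ROWS' [OPENING]. ROWS is JSON, a list that holds one entry, the list of rows, each a list of 6 numbers: the shift along the tool's x, y, z normalised to -1 to 1, where 1 is 0.04 m, then the turn, a rotation vector about the tool's x, y, z normalised to -1 to 1, where 1 is 0.12 rad. In form: [[[tx, ty, tz, wx, wy, wz], ...]]. A call has 1 to 12 rows; each row shifts and turns the commanded pose from where the row before left it, along the tool's axes as they then stand; what a row does not reach is not made up. A row lasts 1/8 s, in which the tool goes at most 62.5 mm and 10.7 degrees, less where a joint would pass 70% of its speed; a pose out of reach is approached as far as the arm can. A call with a number of a shift or a turn outside -1 to 1 is refused whole. A call with a gripper value outside its range is refused whole. OPENING is the closure in counts, from 0 (fully open) to 255 (shut), set as the call begins (- or left out, the last holds). The fingers move at their own pace and stop on an object; the grip force is fixed at half the most. Time passes only in rows, so rows that do not move let the fingers close. It gives the time, the measured TCP pose, the force, the opening and the grip force at its end, in the units of the state.
- robot.state(): the state, without advancing time (a new reading comes with each control period).
- robot.get_image(name): name is "scene" or "top" or "wrist"; returns a dict with "pixels" (384x512x3 uint8, blue, green, red), "K" (3x3 intrinsics, pixels), "R" (3x3) and "t" (3): a world point X has camera coordinates R X + t. Camera axes: x right, y down, z forward; pixel columns grow to the right and rows downward; lengths in m; the calibration is good to about 2 mm. A picture is of the moment at which its call begins. There is no depth.
- robot.job_done(): hands the job in; it is judged then, once.
Trained networks look in a picture, given as the dict that the camera call returned (one of the last four; its "shot" number tells which), for a name from the list of things; names that differ only in an ending like _2 or _b are one class to them, and where a whole thing is asked for, a point or a joint stands for the part that bears it (a point fixed in the world has none). Each returns a list of dicts, best first, with "confidence" (0 to 1); they miss things now and then, are a little off and sometimes report something else, mostly with a low value. They report only what shows in the picture. A call takes as long as a camera call.
- robot.boxes_of(thing, picture): "pixel" ([column, row] in pixels, amid what is visible of it).
- robot.mark_of(thing, picture): "pixel" ([column, row] in pixels: a listed point, or the origin of a listed thing).
The state is a dict: "t": time; "joint_positions": joint angles; "joint_vel": joint speeds; "tau": joint torques, N m; "tool_pos": TCP position; "tcp_rot": TCP orientation; "contact_force": force on the tool from outside, world axes, zero at the start; "ft_torque": the same for the moment, N m; "finger_gap": finger opening in m; "finger_force": force on a finger pad.
Only numpy, scipy, OpenCV 4.12 (cv2) and the standard library are available. Lean on these libraries where they do the work, as an engineer would, in place of code of your own. Each camera call takes 0.05 s, during which the arm holds its last target. There are 200 camera calls.

### The job

Start the weld turntable from its console with your fingertips: first switch on the black rocker by pressing its raised end (white bar) fully down, next press the blue button fully in so that it stays in, then press the green button fully down and keep holding it. Finish while still holding the green button down, with the rocker on and the blue button in. Keep off the red stop button, and do not lift or shift the loose things on the bench and the turntable.

Things in the scene. Friction and masses are not known exactly. Their poses are not given: they have to be found in the camera images.
- console: grey control box bolted to the bench, 116 x 312 mm, 58 mm high, dark top plate; origin at the centre of its underside; its long side lies along its y axis, its x axis points to its back (roughly away from the robot). The rocker and the three buttons stand in one row on its top along y, at -108, -36, +36 and +108 mm, in any order; 72 mm between neighbours
- rocker_base: the rocker switch's grey frame on the console, 86 x 46 mm, 10 mm high, long side along x; origin at the centre of its underside (on the console's top, z = 58 mm); axes as the console's
- rocker_mark (a point): the white bar on the rocker's end nearer the console's back: the middle of that half's upper face, where to press straight down; 22 mm from the hinge; about 83 mm above the bench when off, 74 mm when on (level). The black paddle is 64 mm long and 30 mm wide, a shallow V; its hinge lies along y, over the frame's centre, 74 mm above the bench
- rocker (a joint): rocker angle in rad: 0 = off (end with the white bar raised; it starts between 0 and 0.05), 0.40 = on (that end pressed down to level). Stiff by friction, about 2.5 N at the white bar; stays where it is left; counts as on above 0.33
- blue_button_base: blue button with its steel bezel (52 mm across, 6 mm high) on the console; origin at the centre of the bezel's underside, z = 58 mm
- blue_button_top (a point): centre of the upper face of the blue button's cap, 36 mm across; 78 mm above the bench when out, 70 mm when fully in
- blue_button (a joint): depth of the blue button in m: 0 = out (it starts within 0.001 of that), 0.008 = fully in. No spring: about 3 N to move by friction, and it stays in; counts as in above 0.0055
- green_button_base: green run button with its steel bezel (52 mm across, 6 mm high) on the console; origin at the centre of the bezel's underside, z = 58 mm
- green_button_top (a point): centre of the upper face of the green button's cap, 36 mm across; 78 mm above the bench when out, 70 mm when fully down
- green_button (a joint): depth of the green button in m: 0 = out, 0.008 = fully down. Sprung, 1 N at first and 4.6 N fully down; comes up when let go; counts as down above 0.0055
- red_button_top (a point): centre of the upper face of the red stop button's cap, 44 mm across, yellow bezel; 78 mm above the bench. Not to be pressed
- red_button (a joint): depth of the red stop button in m: 0 = out, 0.008 = fully down; sprung like the green one
- turntable: blue weld turntable, 150 x 150 mm, round aluminium plate on top, 56 mm high, fixed to the bench; origin at the centre of its underside
- flange_1: bright flange ring, 66 mm across, 8 mm thick, loose on the turntable; origin at the centre of its underside
- gas_nozzle_1: copper gas nozzle, 24 mm across, 53 mm high, standing loose by the left (+y) end of the console; origin at the centre of its underside
- tape_roll: roll of tan masking tape, 68 mm across, 19 mm high, loose; origin at the centre of its underside
- bolt_m8_1: steel bolt standing on its head, 15 mm across, 35 mm high, loose; origin at the centre of its underside

How it is judged:
On the way, in this order (a step that is already met when the one before it is completed fails the run):
1. the rocker is pressed on by the fingers (value of joint rocker above 0.33 rad and contact force between the fingers and rocker_base above 0.2 N).
2. the blue button is pressed in by the fingers (value of joint blue_button above 0.0055 m and contact force between the fingers and blue_button_base above 0.2 N).
3. the green button is held down by the fingers (value of joint green_button above 0.0055 m and contact force between the fingers and green_button_base above 0.2 N), for 0.2 s.
At the end, for the whole second after the job is handed in: The fingers hold the green button at least 5.5 mm down (of 8), the rocker is on (over 0.33 of 0.40 rad), the blue button is at least 5.5 mm in (of 8), the red button is out (less than 2 mm) and every loose thing is within 20 mm of where it stood (all of step 3 and value of joint rocker above 0.33 rad and value of joint blue_button above 0.0055 m and value of joint red_button below 0.002 m and distance of each of flange_1, gas_nozzle_1, tape_roll, bolt_m8_1 from where it was at the start of the episode below 0.02 m); the arm keeps its last pose, push and grip.
It fails at once if the blue button is pressed before the rocker is on (value of joint blue_button above 0.003 m and value of joint rocker below 0.33 rad).
It fails at once if the green button is pressed before the rocker is on and the blue button in (value of joint green_button above 0.003 m and (value of joint blue_button below 0.0055 m or value of joint rocker below 0.33 rad)).
It fails at once if the red stop button is pressed (value of joint red_button above 0.003 m).
It fails at once if a loose thing is lifted, carried or pushed more than 25 mm (distance of any of flange_1, gas_nozzle_1, tape_roll, bolt_m8_1 from where it was at the start of the episode above 0.025 m).
It also fails if it takes over 40 s, if anything falls off the work surface, if the arm or the gripper's body presses on something with over 40 N, if the wrist force passes 120 N, or if a joint passes its speed limit or range.

## Working session

There is one attempt and no reset: what is moved stays moved. The work goes in short steps, Python scripts to look and compute and a shell command to move; the robot and the scene stay as the last step left them, time stands still between calls to the robot, and variables do not carry over. Pictures are saved under pics/ and viewed, at most 10 in all, crops included, and the job is handed in when it is done.

```bash
mkdir -p pics; cat > h.py <<'E'
import numpy as np, cv2
from cell import robot
def back(p,im,z):
    K,R,t=map(np.array,(im["K"],im["R"],im["t"]))
    d=R.T@np.linalg.solve(K,[p[0],p[1],1]); c=-R.T@t
    return c+d*(z-c[2])/d[2]
Z={"rocker_mark":.083,"rocker_base":.058,"blue_button_top":.078,"green_button_top":.078,"red_button_top":.078,"console":0,"turntable":0,"flange_1":.056,"gas_nozzle_1":0,"tape_roll":0,"bolt_m8_1":0}
def look(cam,names=Z):
    im=robot.get_image(cam)
    for n in names:
        for r in robot.mark_of(n,im)[:2]:
            if r["confidence"]>.3: print(cam,n,np.round(r["pixel"],0),round(r["confidence"],2),np.round(back(r["pixel"],im,Z[n]),4))
    return im
E
python3 - <<'E'
from h import *
s=robot.state();print(s)
a=look("top")["pixels"];b=look("scene")["pixels"]
cv2.imwrite("pics/a.png",cv2.resize(np.vstack([a,b]),(450,600) if 0 else (400,600)))
cv2.imwrite("pics/top.png",a);cv2.imwrite("pics/scene.png",b)
E
```

```text
{'t': 0.0, 'joint_positions': array([ 1.18403430e+00,  3.42751302e-01,  1.52499968e+00,  1.71459124e-05,
        1.27535007e+00, -1.46031049e-01]), 'joint_vel': array([ 0.00152412,  0.00158818, -0.00092536,  0.00021549,  0.00035414,
       -0.00180565]), 'tau': array([-1.16946935e-04, -4.31244493e+01, -2.44226986e+01,  7.17665255e-02,
        5.58816246e-02, -1.12836406e-04]), 'tool_pos': array([0.12500957, 0.50950495, 0.22603616]), 'tcp_rot': array([-2.06458624e-04,  1.20077511e-01,  9.92764233e-01, -7.25437419e-04]), 'contact_force': array([0.69336539, 0.68548613, 0.49278381]), 'ft_torque': array([ 0.03933598,  0.0267916 , -0.0200028 ]), 'finger_force': 0.0, 'finger_gap': 0.09220346935245578}
top rocker_mark [226. 159.] 0.53 [0.6138 0.0315 0.083 ]
top rocker_mark [253. 164.] 0.37 [ 0.6078 -0.0408  0.083 ]
top rocker_base [225. 170.] 0.94 [0.5908 0.0354 0.058 ]
top blue_button_top [173. 172.] 0.66 [0.5665 0.1725 0.078 ]
top green_button_top [252. 164.] 0.48 [ 0.6092 -0.0381  0.078 ]
top red_button_top [198. 166.] 0.54 [0.5886 0.1054 0.078 ]
top console [218. 175.] 0.88 [0.5891 0.058
[... 466 characters left out ...]
e rocker_base [239. 170.] 0.58 [0.5951 0.0524 0.058 ]
scene blue_button_top [209. 151.] 0.53 [0.5695 0.1787 0.078 ]
scene green_button_top [259. 178.] 0.51 [ 0.6029 -0.0417  0.078 ]
scene red_button_top [229. 161.] 0.49 [0.5846 0.0885 0.078 ]
scene console [236. 176.] 0.88 [0.6072 0.0837 0.    ]
scene turntable [336. 271.] 0.93 [ 0.5591 -0.4125  0.    ]
scene turntable [172. 219.] 0.41 [0.3272 0.0654 0.    ]
scene flange_1 [337. 254.] 0.77 [ 0.5679 -0.3981  0.056 ]
scene gas_nozzle_1 [196. 160.] 0.5 [0.5563 0.247  0.    ]
scene tape_roll [269. 274.] 0.78 [ 0.408  -0.2932  0.    ]
scene bolt_m8_1 [341. 269.] 0.7 [ 0.5728 -0.4163  0.    ]
scene bolt_m8_1 [261. 180.] 0.39 [0.6616 0.0126 0.    ]
```

```bash
python3 - <<'E'
import cv2
a=cv2.imread("pics/top.png")[110:290,110:430];b=cv2.imread("pics/scene.png")[110:290,110:430]
import numpy as np
cv2.imwrite("pics/ab.png",cv2.resize(np.vstack([a,b]),None,fx=1.65,fy=1.65,interpolation=2))
E
```

```text
(no output)
```

View pics/ab.png

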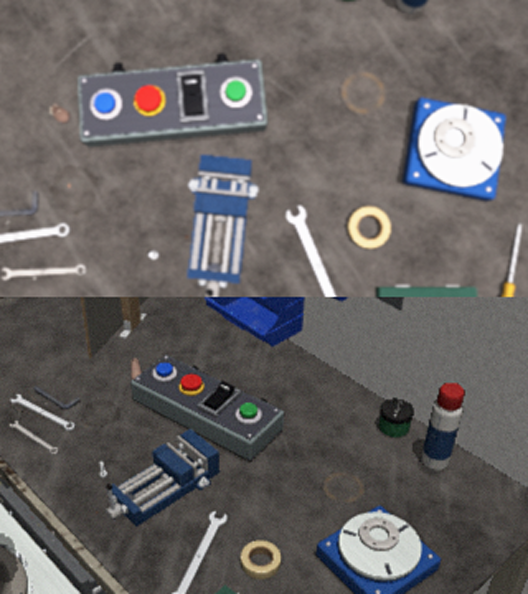

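The pictures show, from +y to −y, blue (173,172 in top), red (200,167), rocker (226,168) and green (252,164). The nozzle stands left of the console and a vise in front of it. I'll move in above the console with the fingers shut and the yaw aligned.

```bash
python3 -m pendant '[[[-1,-0.7,0,0,0,0],[-1,-0.7,0,0,0,0],[-1,-0.7,0,0,0,0],[-1,-0.7,0,0,0,0],[-1,-0.7,0,0,0,0],[-1,-0.7,0,0,0,0],[-1,-0.7,0,0,0,0],[-1,-0.7,0,0,0,0],[-1,-0.7,0,0,0,0],[-1,-0.7,0,0,0,0],[-1,-0.7,0,0,0,0],[-0.5,-0.7,0,0,0,0]]]' 255
python3 -m pendant '[[[0,0,0,0,0,-0.9],[0,0,0,0,0,-0.9],[0,0,0,0,0,-0.9],[0,0,0,0,0,-0.8],[0,0,0,0,0,0],[0,0,0,0,0,0]]]'
python3 - <<'E'
from h import *
N=["rocker_mark","rocker_base","blue_button_top","green_button_top","red_button_top","console"]
a=look("wrist",N)["pixels"];look("top",N);look("scene",N)
cv2.imwrite("pics/w.png",a)
E
```

```text
t: 2.7
tool_pos: [0.4932, 0.0722, 0.2266]
tcp_rot: [0.0, 0.121, 0.993, 0.0]
contact_force: [-0.6, 0.1, 0.2]
finger_gap: 0.001
finger_force: 0.0
t: 3.45
tool_pos: [0.4918, 0.0739, 0.2267]
tcp_rot: [0.0, -0.089, 0.996, 0.0]
contact_force: [-0.0, -0.6, -0.3]
finger_gap: 0.0006
finger_force: 0.0
wrist blue_button_top [276.  35.] 0.33 [0.3463 0.0685 0.078 ]
wrist red_button_top [151. 250.] 0.63 [ 0.5964 -0.0319  0.078 ]
wrist console [242. 232.] 0.71 [0.5885 0.0719 0.    ]
top rocker_mark [225. 158.] 0.39 [0.6162 0.0356 0.083 ]
top rocker_base [254. 164.] 0.68 [ 0.6164 -0.0423  0.058 ]
top rocker_base [227. 169.] 0.48 [0.5951 0.0299 0.058 ]
top green_button_top [254. 167.] 0.72 [ 0.6027 -0.0429  0.078 ]
top console [213. 175.] 0.86 [0.5862 0.075  0.    ]
scene rocker_mark [269. 274.] 0.74 [ 0.3682 -0.3356  0.083 ]
scene rocker_base [240. 171.] 0.56 [0.5941 0.0445 0.058 ]
scene blue_button_top [206. 153.] 0.46 [0.5563 0.1745 0.078 ]
scene blue_button_top [270. 270.] 0.43 [ 0.3794 -0.3273  0.078 ]
scene green_button_top [259. 179.] 0.5 [ 0.6    -0.0449  0.078 ]
scene red_button_top [225. 160.] 0.59 [0.5812 0.1044 0.078 ]
scene console [235. 178.] 0.6 [0.601  0.0802 0.    ]
```

View pics/w.png

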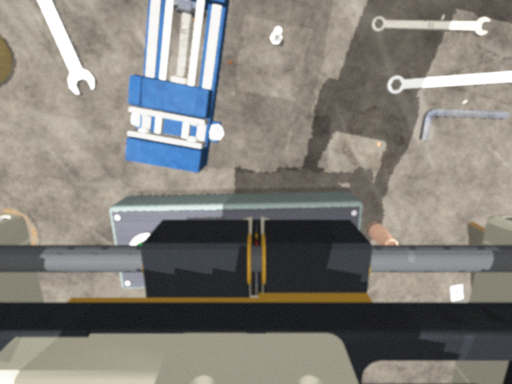

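The wrist camera view is blocked by the gripper: only the console's front edge shows, from (114,208) to (360,202). I'll take colour centroids from the clear first pictures instead.

```bash
cat > c.py <<'E'
from h import *
def blobs(im,px,pr=1):
    h=cv2.cvtColor(px,cv2.COLOR_BGR2HSV); out={}
    for n,(lo,hi),z in (("blue",(100,125),.078),("green",(50,85),.078),("red",(0,6),.078)):
        m=cv2.inRange(h,(lo,130,90),(hi,255,255))
        k,l,st,c=cv2.connectedComponentsWithStats(m)
        for i in range(1,k):
            p=back(c[i],im,.075)
            if 20<st[i,4]<4000 and .5<p[0]<.68 and -.1<p[1]<.25:
                out.setdefault(n,[]).append((st[i,4],np.round(c[i],1),np.round(p,4)))
    return out
E
python3 - <<'E'
from c import *
for cam in ("top","scene"):
    im=robot.get_image(cam)
    for k,v in blobs(im,cv2.imread(f"pics/{cam}.png")).items(): print(cam,k,v)
im=robot.get_image("wrist")
for p in ((114,208),(360,202)): print(back(p,im,.058))
b=cv2.imread("pics/top.png")[145:200,155:275]; cv2.imwrite("pics/t2.png",cv2.resize(b,None,fx=6,fy=6,interpolation=2))
E
```

```text
top blue [(np.int32(110), array([173.1, 172. ]), array([0.5659, 0.1719, 0.075 ]))]
top green [(np.int32(94), array([252.3, 164.8]), array([ 0.6083, -0.0391,  0.075 ]))]
top red [(np.int32(178), array([199.2, 169.1]), array([0.5813, 0.1026, 0.075 ]))]
scene blue [(np.int32(63), array([209.2, 153.1]), array([0.565 , 0.1712, 0.075 ]))]
scene green [(np.int32(60), array([260.3, 177.6]), array([ 0.6095, -0.0387,  0.075 ]))]
scene red [(np.int32(87), array([225.3, 160.9]), array([0.5794, 0.1019, 0.075 ]))]
[ 0.5602184  -0.08637432  0.058     ]
[0.50056521 0.20238611 0.058     ]
```

View pics/t2.png

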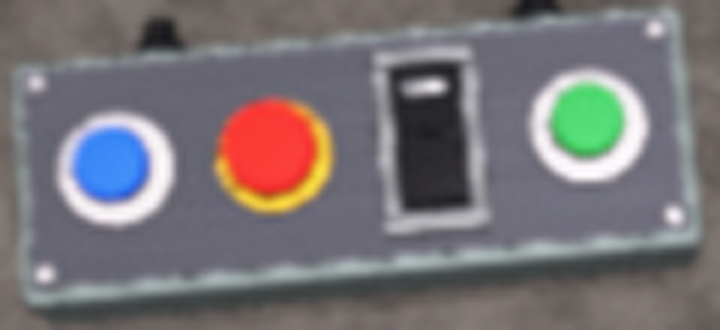

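The red blob, 72 mm from blue, confirms the row. The rocker mark works out at (0.616, 0.036), blue at (0.5655, 0.1715) and green at (0.609, −0.039).

```bash
python3 -m pendant '[[[-0.72,-0.37,0,0,0,0],[-0.72,-0.37,0,0,0,0],[-0.72,-0.37,0,0,0,0],[-0.72,-0.37,0.3,0,0,0],[0,0,1,0,0,0],[0,0,1,0,0,0],[0,0,0.8,0,0,0],[0,0,0,0,0,0],[0,0,0,0,0,0]]]'
python3 - <<'E'
from h import *
print(robot.state()["tool_pos"])
a=robot.get_image("scene")["pixels"][130:220,180:300];b=robot.get_image("top")["pixels"][130:220,180:300]
cv2.imwrite("pics/s3.png",cv2.resize(np.hstack([a,b]),None,fx=3.3,fy=3.3,interpolation=2))
E
```

```text
t: 5.78
tool_pos: [0.6166, 0.0361, 0.1041]
tcp_rot: [0.001, -0.09, 0.996, -0.0]
contact_force: [0.5, -0.5, 1.4]
finger_gap: 0.0004
finger_force: 0.0
[0.61656812 0.03613131 0.10408981]
```

View pics/s3.png

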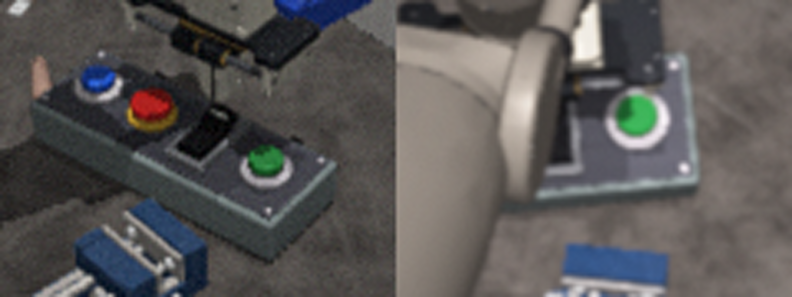

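The fingertips are over the rocker's rear end, near (211,105) in the left crop. I'll press down now.

```bash
python3 -m pendant '[[[0,0,0.25,0,0,0],[0,0,0.25,0,0,0],[0,0,0.1,0,0,0],[0,0,0.1,0,0,0],[0,0,0.05,0,0,0],[0,0,0,0,0,0]]]'
```

```text
t: 6.62
tool_pos: [0.6162, 0.0362, 0.0741]
tcp_rot: [0.001, -0.09, 0.996, -0.0]
contact_force: [-0.9, 1.5, 10.8]
finger_gap: 0.0006
finger_force: 5.2
```

```bash
python3 -m pendant '[[[0,0,0.05,0,0,0],[0,0,0,0,0,0],[0,0,0,0,0,0]]]'
python3 -m pendant '[[[0,0,-0.5,0,0,0],[0,0,-0.5,0,0,0],[0,0,0,0,0,0]]]'
```

```text
t: 7.0
tool_pos: [0.6163, 0.0362, 0.0738]
tcp_rot: [0.001, -0.09, 0.996, -0.0]
contact_force: [-5.0, 0.8, 22.0]
finger_gap: 0.0005
finger_force: 10.7
t: 7.38
tool_pos: [0.616, 0.0361, 0.1115]
tcp_rot: [0.001, -0.09, 0.996, -0.0]
contact_force: [-0.2, 0.2, 0.1]
finger_gap: 0.0003
finger_force: 0.0
```

The rocker met a hard stop at 73.8 mm and 22 N, so it is on. Next is blue.

```bash
python3 -m pendant '[[[0.16,0.89,0,0,0,0],[0.16,0.89,0,0,0,0],[0.16,0.89,0,0,0,0],[0.16,0.89,0,0,0,0],[0,0,0,0,0,0],[0,0,0.5,0,0,0],[0,0,0,0,0,0]]]'
python3 - <<'E'
from h import *
print(robot.state()["tool_pos"])
a=robot.get_image("scene")["pixels"][130:220,180:300];b=robot.get_image("top")["pixels"][130:220,150:270]
cv2.imwrite("pics/s4.png",cv2.resize(np.hstack([a,b]),None,fx=3.3,fy=3.3,interpolation=2))
E
```

```text
t: 8.25
tool_pos: [0.5638, 0.1707, 0.0886]
tcp_rot: [-0.002, -0.089, 0.996, -0.0]
contact_force: [-0.6, -0.7, 0.0]
finger_gap: 0.0003
finger_force: 0.0
[0.5638131  0.17068679 0.08855882]
```

View pics/s4.png

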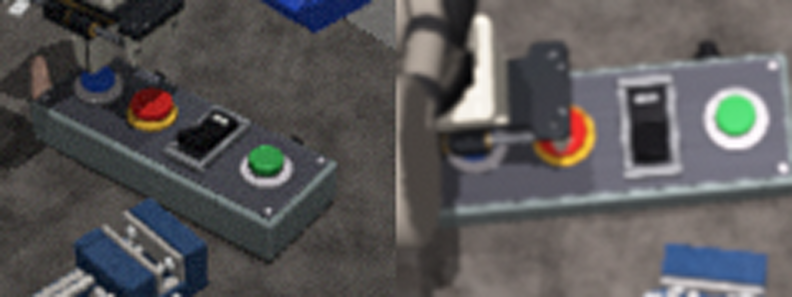

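The fingertips are above blue at about (90,70) in the left crop, and the rocker has visibly flipped. I'll press blue.

```bash
python3 -m pendant '[[[0,0,0.2,0,0,0],[0,0,0.1,0,0,0],[0,0,0.1,0,0,0],[0,0,0.1,0,0,0],[0,0,0,0,0,0]]]'
python3 -m pendant '[[[0,0,0.05,0,0,0],[0,0,0,0,0,0],[0,0,0,0,0,0]]]'
```

```text
t: 8.98
tool_pos: [0.5651, 0.1718, 0.0705]
tcp_rot: [0.0, -0.089, 0.996, 0.0]
contact_force: [0.7, 0.1, 1.1]
finger_gap: 0.0007
finger_force: 0.0
t: 9.35
tool_pos: [0.5653, 0.1719, 0.0702]
tcp_rot: [0.001, -0.09, 0.996, 0.0]
contact_force: [-3.6, -1.1, 11.0]
finger_gap: 0.0002
finger_force: 5.4
```

```bash
python3 -m pendant '[[[0,0,-0.5,0,0,0],[0,0,-0.5,0,0,0],[0,0,0,0,0,0],[-0.02,-0.9,0,0,0,0],[-0.02,-0.9,0,0,0,0],[-0.03,-0.9,0,0,0,0],[-0.03,-0.9,0,0,0,0],[-0.02,-0.9,0,0,0,0],[-0.02,-0.88,0,0,0,0],[0,0,0.4,0,0,0],[0,0,0,0,0,0]]]'
python3 - <<'E'
from h import *
print(robot.state()["tool_pos"])
a=robot.get_image("scene")["pixels"][130:220,180:300];b=robot.get_image("top")["pixels"][130:220,150:270]
cv2.imwrite("pics/s5.png",cv2.resize(np.hstack([a,b]),None,fx=3.3,fy=3.3,interpolation=2))
E
```

```text
t: 10.72
tool_pos: [0.6073, -0.0383, 0.0901]
tcp_rot: [-0.002, -0.089, 0.996, 0.001]
contact_force: [-1.0, 0.7, 0.4]
finger_gap: 0.0005
finger_force: 0.0
[ 0.60726594 -0.03826251  0.09013556]
```

View pics/s5.png

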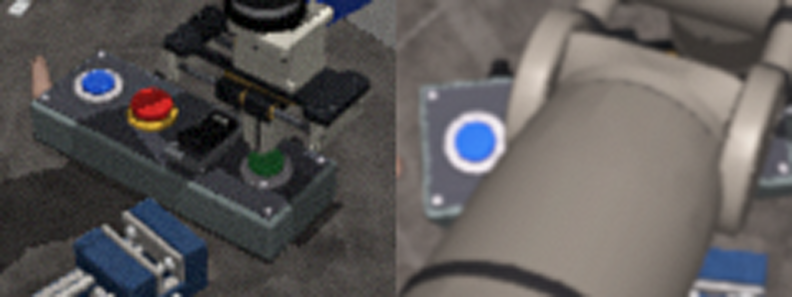

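Blue is in and sits flush, at (97,83) in the left crop. The fingertips are over green near (262,148), so I'll press and hold it.

```bash
python3 -m pendant '[[[0,0,0.25,0,0,0],[0,0,0.15,0,0,0],[0,0,0.1,0,0,0],[0,0,0.05,0,0,0],[0,0,0,0,0,0],[0,0,0,0,0,0],[0,0,0,0,0,0]]]'
```

```text
t: 11.7
tool_pos: [0.6091, -0.039, 0.071]
tcp_rot: [0.0, -0.089, 0.996, 0.0]
contact_force: [-1.5, 2.8, 4.0]
finger_gap: 0.0003
finger_force: 2.0
```

```bash
python3 -m pendant '[[[0,0,0.06,0,0,0],[0,0,0,0,0,0],[0,0,0,0,0,0],[0,0,0,0,0,0]]]'
```

```text
t: 12.2
tool_pos: [0.6093, -0.0391, 0.07]
tcp_rot: [0.001, -0.09, 0.996, -0.0]
contact_force: [-4.4, 3.9, 13.7]
finger_gap: 0.0004
finger_force: 7.3
```

```bash
python3 -c "
from cell import robot
print(robot.job_done())"
```

```text
the job is handed in; nothing more can be done
None
```

I handed the job in at about 12 s with the rocker on, the blue button in, and the fingers holding the green button fully down (TCP at 70 mm, about 14 N); I kept off the red button and the loose things, and no verdict came back.

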